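Dispense one sealant cartridge and ease the lid shut

ROBOT

A 7-joint arm with a two-finger parallel gripper is mounted at the origin on a cart in front of the work surface, level with it; the furniture and walls round the work are solid. World frame = base frame: x ahead of the robot, y to its left, z up, the work surface at z = 0. Lengths are in m, angles in rad, forces in N, time in s.
With the tool pointing down it reaches from about 0.425 to 0.95 m from the base axis. Payload 16.7 kg.
Tool frame: the origin (TCP) lies at the very end of the fingers, on their centre line; the grasp point (between the pads) lies 19 mm behind it; z points along the fingers, y is the line along which they close (so a half turn about z gives the same grasp; the last joint's range is limited). The gripper opens to 94 mm and grips with 3 to 60 N. Pads are 16 mm wide; open, the fingers measure 119 mm over their backs; the gripper's body (75 mm by 177 mm) begins 78 mm behind the grasp point.
Start: joints at [0.976, 0.426, 0.074, 1.606, -0.034, 1.111, -0.067], TCP at [0.291, -0.609, 0.205] pointing down, gripper open.
Joint ranges: [-2.85, 2.85], [-0.5, 2.14], [-1.23, 1.37], [0.21, 2.46], [-1.02, 4.16], [0.16, 2.05], [-2.73, 2.73]. Speed limits (rad/s): [1.89, 1.89, 2.39, 2.39, 3.01, 3.01, 3.01].

INTERFACE

Orientations are given as a unit quaternion [w, x, y, z].
In Python, from cell import get_state, snapshot, job_done gives the robot as it stands. The module is installed in compiled form; this text tells all that it offers.
- The arm moves only by the tool carry_out, never from a script. Its argument "series" is a list of rows, each an object with "offset": the shift along the tool's x, y, z as a fraction of full scale, a list of three; "delta_rot": the turn, a rotation vector about the tool's x, y, z as a fraction of full scale, a list of three. A call has 1 to 10 rows; each row is the pose to reach, as a shift and turn from the pose commanded when the call began, along the tool's axes at that moment, turning the shorter way round; what a row does not reach only later rows make up. Full scale, the value 1, is 400 mm for a shift and 2 pi rad for a turn. A row lasts 1/8 s, in which the tool goes at most 62.5 mm and 10.7 degrees, less where a joint would pass 70% of its speed; a pose out of reach is approached as far as the arm can. A call with a number of a shift or a turn outside -1 to 1 is refused whole. A call with a gripper value outside its range is refused whole. "hand" is the opening, from -1 (shut) to 1 (fully open), set as the call begins (left out, the last holds). The fingers move at their own pace and stop on an object; "newtons" is the grip in N (left out, the last holds). Time passes only in rows, so rows that repeat a pose let the fingers close. It gives the time, the measured TCP pose, the force, the opening and the grip force at its end, in the units of the state.
- get_state(): the state, without advancing time (a new reading comes with each control period).
- snapshot(name): name is "scene" or "top" or "wrist"; returns a dict with "image" (480x640x3 uint8, red, green, blue), "z_map" (480x640 float32, m along the optical axis (not along the pixel's ray), 0 where there is no reading), "vertical_fov" (degrees; the focal length in pixels is half the picture's height over the tangent of half this angle, whatever the lens; pixels are square), "cx", "cy" (the principal point, pixels), "k1" (the pictures are not rectified: a ray, as slopes to the right and down, at radius r is drawn at 1 + k1 r^2 times it, then the intrinsics apply), "eye" and "attitude" of the camera in the world; the wrist camera has in their place "tool_from_camera" (4x4, takes a point from camera to tool coordinates, whose origin is the TCP and whose axes are the flange's). Camera axes: x right, y down, z forward; pixel columns grow to the right and rows downward; lengths in m; the calibration is good to about 2 mm. A picture is of the moment at which its call begins: read the wrist's pose just before it.
- job_done(): hands the job in; it is judged then, once.
The state is a dict: "time_s": time; "q": joint angles; "qvel": joint speeds; "tau": joint torques, N m; "position": TCP position; "eef_rot": TCP orientation; "ft_force": force on the tool from outside, world axes, zero at the start; "moment": the same for the moment, N m; "gripper_width": opening from 0.0 (shut) to 1.0 (fully open); "grasp_force": force on a finger pad.
Only numpy, scipy, OpenCV 4.12 (cv2) and the standard library are available. Lean on these libraries where they do the work, as an engineer would, in place of code of your own. Each camera call takes 0.05 s, during which the arm holds its last target. There are 200 camera calls.

TASK

Serve one sealant cartridge from the counter dispenser without grasping or lifting anything: with the fingertips press the black thumb paddle on its right side down until the clear lid is fully raised, and keep it down until the front cartridge has rolled out and lies still in the front tray. Then let the paddle come up slowly under the fingertips, all the way, so that the lid settles fully shut without slamming, and move clear. Touch neither the lid nor the cartridges, let only the one cartridge out, and leave the things lying round the dispenser where they are.

Things in the scene. Friction and masses are not known exactly. Their poses are not given: they have to be found in the camera images.
- dispenser: Blue sheet-metal gravity dispenser, fixed; 240 mm deep (x), 251 wide (y), 135 high with lid shut. Origin: centre of its underside, on the counter; -x its front (tray side), -y its right side (lever, push rod), z up. Three cartridges lie along y one behind another on a deck falling 10 degrees to the front; the lid's apron holds the first. Front tray: x = -128 to -70 mm, open above, lip 49 mm high.
- paddle_top (a point): Centre of the top face of the black thumb paddle, a plate 46 (dispenser x) x 52 (y) x 8 mm on the lever's front end, free above and all round, 8 mm outside the dispenser's side. At rest at dispenser (-180, -160, 63) mm, front edge tilted up 0.16 rad; fully down at about (-190, -160, 28) mm, front edge tilted down 0.16 rad.
- lever_axis (a point): Point on the lever's axis (parallel to dispenser y) below and behind the paddle, at dispenser (-75, -160, 17) mm. The paddle swings about it.
- lever_angle (a joint): Angle of the lever, rad: 0 at rest (paddle up), 0.32 at its stop (paddle fully down). Its rear end raises the lid through the push rod and brings two stop pins up through the deck, which hold the second cartridge back. The first cartridge is let go at about 0.27.
- lid_angle (a joint): Angle of the clear lid about its rear hinge, rad: 0 shut, about 0.28 with the lever fully down; linked to the lever, about 0.9 times its angle. Closing faster than 1.2 rad/s (paddle rising at 0.14 m/s) is a slam; 20 to 40 mm/s at the paddle is gentle; let go, it closes at 7 rad/s.
- lid: The clear plastic lid with black edging, over the cartridges, with a leaning apron at its front; not to be touched. Origin on the hinge line at the middle of its rear edge, at dispenser (100, 0, 129) mm; x of the shut lid is the dispenser's x.
- lever: The steel lever with the black thumb paddle on its front end. Origin on its axis, at dispenser (-75, 0, 17) mm; at rest its axes are the dispenser's. The paddle takes 6 to 9 N at first and 10 N fully down. A spring and the lid's weight push it up as soon as it is let go, and the lid then slams.
- tray (a point): Where the middle of a cartridge is when it lies in the front tray against the lip, at dispenser (-102, 0, 57) mm; fixed to the dispenser.
- first_cartridge: Front cartridge, white tube with blue and orange-brown print, 235 mm long, 52 mm diameter, 0.4 kg, lying along dispenser y. Origin on the tube's skin (it turns as the tube rolls): use first_mid.
- first_mid (a point): Middle of the front cartridge, on its axis; at the start at dispenser (-34, 0, 69) mm, afterwards to lie in the tray.
- second_cartridge: The next cartridge behind, of the same kind; it must stay in the dispenser and, when the lid is shut, has rolled down to the place of the first.
- second_mid (a point): Middle of the second cartridge, on its axis; at the start at dispenser (17, 0, 78) mm, at the end at about (-34, 0, 69) mm.
- third_cartridge: The last cartridge, of the same kind; it stays in the dispenser.
- third_mid (a point): Middle of the third cartridge, on its axis; at the start at dispenser (69, 0, 87) mm, at the end at about (17, 0, 78) mm.
- tape_measure: Yellow and black tape measure, 76 x 74 x 34 mm, lying in front of the tray's left half; bystander. Origin: centre of its underside.
- glue_bottle: Small white and blue glue bottle, 28 mm diameter, 84 mm high, standing in front of the tray, 110 mm or more from the paddle's centre; bystander. Origin: centre of its underside.
- marker: Black and white marker pen, 17 x 135 x 16 mm, lying to the right of the paddle; bystander. Origin: centre of its underside.
- calculator: Black desk calculator, 130 x 80 x 19 mm, lying to the right of the dispenser; bystander. Origin: centre of its underside.

How it is judged:
By the outcome, as a careful person would: the job done as asked, in the order asked, and still so for the second after the job is handed in, with the robot touching nothing.
It also fails if it takes over 38 s, if anything falls off the work surface, if the arm or the gripper's body presses on something with over 40 N, if the wrist force passes 120 N, or if a joint passes its speed limit or range.

## Working session

There is one attempt and no reset: what is moved stays moved. The work goes in short steps, Python scripts to look and compute and a tool call to move; the robot and the scene stay as the last step left them, time stands still between calls to the robot, and variables do not carry over. Pictures are saved under pics/ and viewed, at most 10 in all, crops included, and the job is handed in when it is done.

Besides the shell and the picture viewer there is one more tool, called as name(argument=value, ...) on one line, values as JSON. carry_out: Moves the arm, as the interface text tells. Its arguments: {"type":"object","properties":{"series":{"type":"array","items":{"type":"object","properties":{"offset":{"type":"array","items":{"type":"number"}},"delta_rot":{"type":"array","items":{"type":"number"}}}}},"hand":{"type":"number"},"newtons":{"type":"number"}},"required":["series"]}

```bash
mkdir -p pics; python3 - <<'E'
from cell import *
import cv2,pickle
s=get_state();print({k:s[k] for k in('time_s','position','eef_rot','ft_force','gripper_width')})
for n in('scene','top'):
    d=snapshot(n);pickle.dump(d,open(n+'.pkl','wb'));cv2.imwrite(f'pics/{n}.png',d['image'][...,::-1])
    print(n,{k:v for k,v in d.items() if k not in('image','z_map')})
E
```

```text
{'time_s': 0.0, 'position': array([ 0.29083009, -0.60866082,  0.20477208]), 'eef_rot': array([-6.06634818e-04,  9.75263436e-01,  2.21044861e-01, -1.76071594e-04]), 'ft_force': array([-0.0890307 , -0.04466521,  1.20709354]), 'gripper_width': 0.9946847318664976}
scene {'vertical_fov': 43.074969868453046, 'cx': 322.44663841869885, 'cy': 230.89320952528067, 'k1': -0.06233574150410322, 'eye': array([-0.00791108,  0.89214183,  0.64370939]), 'attitude': array([ 0.16662382, -0.26674355,  0.81502599, -0.48663849])}
top {'vertical_fov': 45.9403505466762, 'cx': 314.7017832797672, 'cy': 237.47685899422706, 'k1': -0.05576929437544321, 'eye': array([0.35621494, 0.06610547, 1.35084561]), 'attitude': array([-0.07569008,  0.72314664, -0.68307641,  0.06882281])}
```

View pics/top.png

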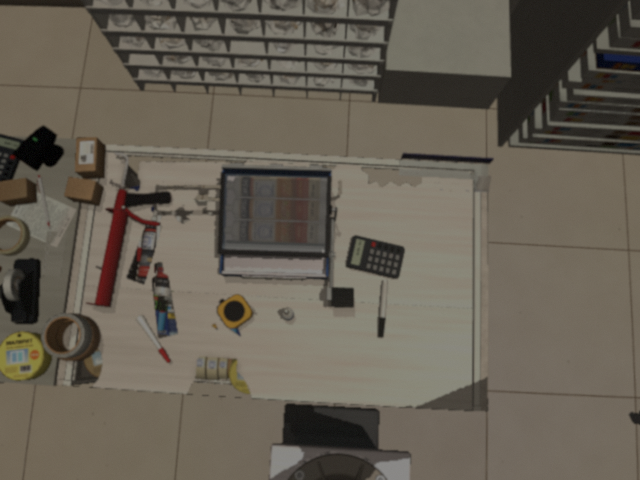

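View pics/scene.png

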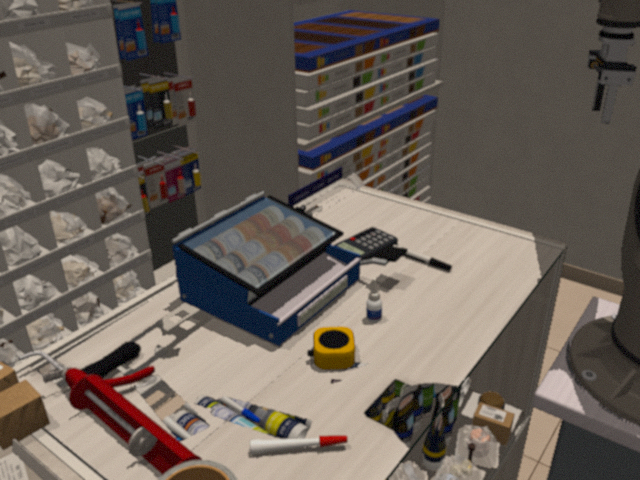

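The top view shows the paddle at about (342,297), the dispenser body at (220–331, 168–279), the glue bottle at (287,314), the marker at (382,310) and the calculator at (375,257). The scene view shows the same layout, with the paddle mostly hidden behind the tray at about (385,280).

```bash
cat >h.py <<'E'
import numpy as np,pickle,cv2
from scipy.spatial.transform import Rotation as R
def K(d):
    f=240/np.tan(np.radians(d['vertical_fov'])/2);return np.array([[f,0,d['cx']],[0,f,d['cy']],[0,0,1.]])
def rays(d,px):
    p=cv2.undistortPoints(np.array(px,float).reshape(-1,1,2),K(d),np.array([d['k1'],0,0,0,0.])).reshape(-1,2)
    return np.c_[p,np.ones(len(p))]
def cam(d): return R.from_quat(d['attitude'],scalar_first=True).as_matrix(),d['eye']
def world(d,px,z=None):
    r=rays(d,px);M,e=cam(d)
    if z is None:
        r=r*np.array([d['z_map'][int(round(v)),int(round(u))] for u,v in px])[:,None];return r@M.T+e
    w=r@M.T;return e+w*((z-e[2])/w[:,2])[:,None]
def cloud(d):
    v,u=np.mgrid[0:480,0:640];P=rays(d,np.c_[u.ravel(),v.ravel()])*d['z_map'].reshape(-1,1)
    M,e=cam(d);return (P@M.T+e).reshape(480,640,3)
E
python3 - <<'E'
from h import *
np.set_printoptions(precision=4,suppress=True)
d=pickle.load(open('top.pkl','rb'))
px=[(342,297),(221,277),(327,279),(222,168),(331,170),(287,314),(382,310),(375,257),(400,330)]
print(world(d,px))
C=cloud(d)
# paddle: z between .04 and .09 around
sub=C[284:312,328:358];m=(sub[...,2]>.045)&(sub[...,2]<.09);print(m.sum(),sub[m].mean(0),sub[m].min(0),sub[m].max(0))
# deck height rows
print((C[270:312:2,342,2]*1000).round(), (C[240:290:3,275,2]*1000).round())
a=cv2.resize(d['image'][150:350,200:420],None,fx=3.5,fy=3,interpolation=cv2.INTER_CUBIC)
a=cv2.resize(d['image'][150:340,205:425],None,fx=3,fy=3,interpolation=cv2.INTER_CUBIC);cv2.imwrite('pics/c1.png',np.clip(a[...,::-1]*1.6,0,255))
E
```

```text
[[ 0.4891  0.0163  0.0587]
 [ 0.5263  0.3069  0.0009]
 [ 0.5363  0.0521 -0.0001]
 [ 0.7611  0.3062  0.1205]
 [ 0.8112  0.0566 -0.002 ]
 [ 0.4428  0.1386  0.0675]
 [ 0.4679 -0.0802  0.0193]
 [ 0.5937 -0.0596  0.0148]
 [ 0.4246 -0.126   0.0035]]
508 [0.49   0.0197 0.0627] [ 0.4666 -0.0093  0.0457] [0.5192 0.0494 0.0724]
[-1.  5.  2. -1.  4. -3. -1.  8.  2. 61. 62. 59. 60. 64. 67. 64. 66. 61.
 66. -3. -0.] [100.  96.  96.  99. 101.  99.  34.  31.  27.  29.  32.  52.  41.  -4.
  -1.   2.   2.][ WARN:0@0.370] global loadsave.cpp:1063 imwrite_ Unsupported depth image for selected encoder is fallbacked to CV_8U.
```

View pics/c1.png

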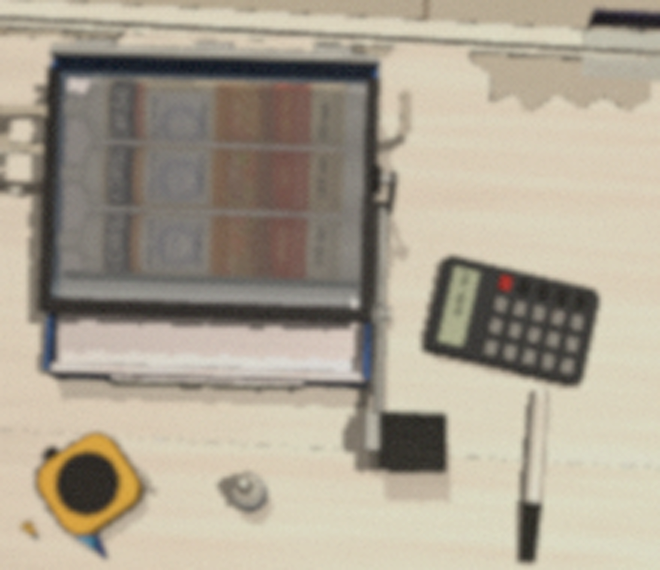

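```bash
python3 - <<'E'
from h import *
np.set_printoptions(precision=4,suppress=True)
d=pickle.load(open('top.pkl','rb'))
f=lambda a:[(205+x/3,150+y/3) for x,y in a]
print('paddle',world(d,f([(413,441),(382,413),(447,413),(447,470),(382,470)]),.063))
lip=world(d,f([(45,375),(370,382)]),.049);print('lip',lip)
rear=world(d,f([(52,52),(378,62)]),.13);print('rear',rear)
e=lip[1]-lip[0];print('yaw',np.arctan2(e[0],-e[1]), np.arctan2((rear[1]-rear[0])[0],-(rear[1]-rear[0])[1]))
print('bottle',world(d,f([(247,490)]),.084))
C=cloud(d);D=C[155:280,215:335].reshape(-1,3)
from get import x if False else None
E
python3 - <<'E'
from h import *
d=pickle.load(open('top.pkl','rb'));C=cloud(d)
b=(C[...,2]>.04)&(C[...,0]>.5)&(C[...,0]<.83)&(C[...,1]>.03)&(C[...,1]<.35);P=(C[b][:,:2]*1000).astype(np.float32)
print(cv2.minAreaRect(P))
m=(C[284:312,328:360,2]>.05);p=(C[284:312,328:360][m]);r=cv2.minAreaRect((p[:,:2]*1000).astype(np.float32));print(r)
A=np.c_[p[:,:2],np.ones(len(p))];print(np.linalg.lstsq(A,p[:,2],rcond=None)[0])
s=pickle.load(open('scene.pkl','rb'));S=cloud(s);q=S[(abs(S[...,0]-.49)<.03)&(abs(S[...,1]-.016)<.03)&(S[...,2]>.04)&(S[...,2]<.1)];print(len(q),q.mean(0) if len(q) else 0)
E
```

```text
((636.792724609375, 170.35382080078125), (277.8431091308594, 273.1583251953125), 1.2642695903778076)
((434.26385498046875, 26.087465286254883), (62.77360916137695, 163.80409240722656), 83.82244873046875)
[-2.90505442  0.81071254  1.47323778]
376 [0.48822598 0.02164565 0.06331268]  File "<stdin>", line 11
    from get import x if False else None
                      ^^
SyntaxError: invalid syntax
```

```bash
python3 - <<'E'
from h import *
np.set_printoptions(precision=4,suppress=True)
d=pickle.load(open('top.pkl','rb'))
f=lambda a:[(205+x/3,150+y/3) for x,y in a]
print('paddle',world(d,f([(413,441),(382,413),(447,413),(447,470),(382,470)]),.063))
for n,a,z in(('lip',[(45,375),(370,382)],.049),('rear',[(52,52),(378,62)],.13)):
    w=world(d,f(a),z);e=w[1]-w[0];print(n,w,np.arctan2(e[0],-e[1]))
print('bottle',world(d,f([(247,490)]),.084))
from cell import get_state
s=get_state();M=R.from_quat(s['eef_rot'],scalar_first=True).as_matrix()
for t in([.488,.017,.17],[.488,.017,.10]): print((np.array(t)-s['position'])@M/.4)
E
```

```text
paddle [[ 0.4887  0.015   0.063 ]
 [ 0.5087  0.0395  0.063 ]
 [ 0.5114 -0.0098  0.063 ]
 [ 0.4682 -0.0117  0.063 ]
 [ 0.4655  0.0373  0.063 ]]
lip [[0.5248 0.3011 0.049 ]
 [0.5338 0.0497 0.049 ]] 0.035718911128181
rear [[0.7596 0.3038 0.13  ]
 [0.7653 0.0574 0.13  ]] 0.02297353647633204
bottle [[0.4432 0.137  0.084 ]]
[ 1.1191 -1.1987  0.0884]
[ 1.1192 -1.1985  0.2634]
```

carry_out(hand=-1, series=[{"offset": [0.1, -0.107, 0], "delta_rot": [0, 0, 0.013]}, {"offset": [0.2, -0.214, 0], "delta_rot": [0, 0, 0.026]}, {"offset": [0.3, -0.321, 0], "delta_rot": [0, 0, 0.04]}, {"offset": [0.4, -0.428, 0], "delta_rot": [0, 0, 0.053]}, {"offset": [0.5, -0.535, 0], "delta_rot": [0, 0, 0.066]}, {"offset": [0.6, -0.642, 0], "delta_rot": [0, 0, 0.066]}, {"offset": [0.7, -0.75, 0], "delta_rot": [0, 0, 0.066]}, {"offset": [0.8, -0.857, 0], "delta_rot": [0, 0, 0.066]}, {"offset": [0.87, -0.932, 0], "delta_rot": [0, 0, 0.066]}, {"offset": [0.87, -0.932, 0], "delta_rot": [0, 0, 0.066]}])

```text
time_s: 1.35
position: [0.4449, -0.1198, 0.2055]
eef_rot: [-0.0, 1.0, 0.018, 0.0]
ft_force: [0.7, -0.7, -0.0]
gripper_width: 0.004
grasp_force: 0.0
```

```bash
cat >rel.py <<'E'
import sys
from h import *
from cell import *
np.set_printoptions(precision=4,suppress=True)
s=get_state();M=R.from_quat(s['eef_rot'],scalar_first=True).as_matrix()
print('t',s['time_s'],'pos',s['position'],'F',s['ft_force'],'w',s['gripper_width'],'\n',M)
t=np.array(eval(sys.argv[1]));print('off',(t-s['position'])@M/.4)
T=np.c_[[0,0,1.]];Rt=R.from_euler('z',.03)*R.from_euler('x',np.pi)
print('rot',(R.from_matrix(M).inv()*Rt).as_rotvec()/(2*np.pi))
if len(sys.argv)>2:
    n=sys.argv[2];d=snapshot(n);pickle.dump(dict(d,state=s),open(sys.argv[3]+'.pkl','wb'));cv2.imwrite('pics/'+sys.argv[3]+'.png',d['image'][...,::-1])
    print({k:v for k,v in d.items() if k not in('image','z_map')})
E
python3 rel.py "[.488,.017,.12]" wrist w1
```

```text
t 1.35 pos [ 0.4449 -0.1198  0.2055] F [ 0.6951 -0.7079 -0.0137] w 0.004183410743623481 
 [[ 0.9994  0.0358  0.0001]
 [ 0.0358 -0.9994  0.0005]
 [ 0.0001 -0.0005 -1.    ]]
off [ 0.1198 -0.3379  0.2139]
rot [-0.0001 -0.      0.0009]
{'vertical_fov': 59.823596947174494, 'cx': 322.3065642113475, 'cy': 237.2561849055731, 'k1': -0.03848510397796913, 'tool_from_camera': array([[ 0.0006, -0.9605, -0.2782,  0.0812],
       [ 1.    ,  0.0005,  0.0004,  0.0018],
       [-0.0003, -0.2782,  0.9605, -0.1806],
       [ 0.    ,  0.    ,  0.    ,  1.    ]])}
```

View pics/w1.png

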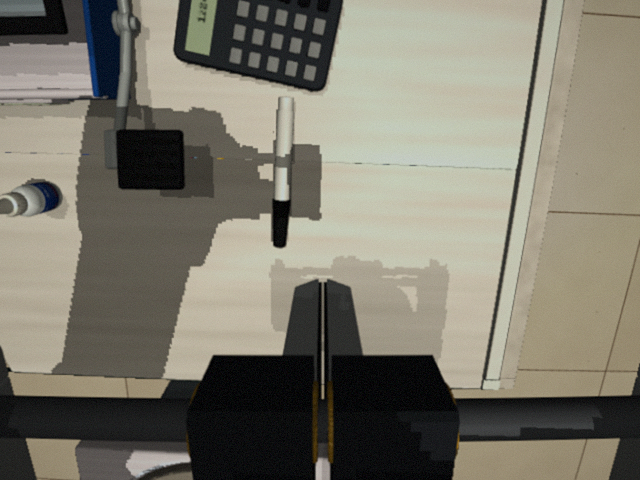

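The wrist view shows the paddle's top face at about (117–184, 130–189) with its centre at (150,159). The glue bottle is at (35,198), and the closed fingers are at (323,280).

```bash
python3 - <<'E'
from h import *
np.set_printoptions(precision=4,suppress=True)
d=pickle.load(open('w1.pkl','rb'));s=d['state'];M=np.eye(4);M[:3,:3]=R.from_quat(s['eef_rot'],scalar_first=True).as_matrix();M[:3,3]=s['position']
T=M@d['tool_from_camera'];d['eye']=T[:3,3];d['attitude']=R.from_matrix(T[:3,:3]).as_quat(scalar_first=True)
px=[(150,159),(117,130),(184,131),(184,188),(119,189)]
print(world(d,px,.063))
C=cloud(d);p=C[138:182,124:178].reshape(-1,3);print(p.mean(0));A=np.c_[p[:,:2]-p[:,:2].mean(0),np.ones(len(p))];print(np.linalg.lstsq(A,p[:,2],rcond=None)[0])
# triangulate centre top/wrist
t=pickle.load(open('top.pkl','rb'));a=[]
for c,q in((d,(150,159)),(t,(342.7,297))):
    r=rays(c,[q])[0]@cam(c)[0].T;a.append((c['eye'],r/np.linalg.norm(r)))
N=[np.eye(3)-np.outer(r,r) for e,r in a];print('tri',np.linalg.solve(sum(N),sum(n@e for n,(e,r) in zip(N,a))))
E
```

```text
[[ 0.4905  0.0128  0.063 ]
 [ 0.5116  0.0367  0.063 ]
 [ 0.5123 -0.0146  0.063 ]
 [ 0.4688 -0.0124  0.063 ]
 [ 0.4663  0.0393  0.063 ]]
[0.4905 0.0111 0.0665]
[ 0.2053 -0.932   0.0665]
tri [0.4896 0.0149 0.0576]
```

carry_out(series=[{"offset": [0.04, -0.11, 0.03], "delta_rot": [0, 0, 0]}, {"offset": [0.083, -0.22, 0.06], "delta_rot": [0, 0, 0]}, {"offset": [0.1246, -0.3278, 0.1], "delta_rot": [0, 0, 0.001]}, {"offset": [0.1246, -0.3278, 0.18], "delta_rot": [0, 0, 0.001]}, {"offset": [0.1246, -0.3278, 0.26], "delta_rot": [0, 0, 0.001]}, {"offset": [0.1246, -0.3278, 0.3], "delta_rot": [0, 0, 0.001]}, {"offset": [0.1246, -0.3278, 0.3], "delta_rot": [0, 0, 0.001]}])

```text
time_s: 2.28
position: [0.4895, 0.0092, 0.0849]
eef_rot: [0.0, 1.0, 0.012, -0.001]
ft_force: [0.2, -0.3, -0.5]
gripper_width: 0.001
grasp_force: 0.0
```

```bash
python3 rel.py "[.490,.013,.063]" wrist w2;python3 rel.py "[.481,.013,.029]" scene s2
```

```text
t 2.275 pos [0.4895 0.0092 0.0849] F [ 0.1726 -0.3262 -0.5409] w 0.0011773108585928782 
 [[ 0.9997  0.0237 -0.0019]
 [ 0.0237 -0.9997 -0.0002]
 [-0.0019  0.0002 -1.    ]]
off [ 0.0016 -0.0096  0.0547]
rot [ 0.      0.0003 -0.001 ]
{'vertical_fov': 59.823596947174494, 'cx': 322.3065642113475, 'cy': 237.2561849055731, 'k1': -0.03848510397796913, 'tool_from_camera': array([[ 0.0006, -0.9605, -0.2782,  0.0812],
       [ 1.    ,  0.0005,  0.0004,  0.0018],
       [-0.0003, -0.2782,  0.9605, -0.1806],
       [ 0.    ,  0.    ,  0.    ,  1.    ]])}
t 2.325 pos [0.4902 0.0094 0.0858] F [-0.4044 -0.3515 -0.7394] w 0.006815456490531148 
 [[ 0.9997  0.0238 -0.0003]
 [ 0.0238 -0.9997 -0.0001]
 [-0.0003  0.0001 -1.    ]]
off [-0.0226 -0.0095  0.142 ]
rot [ 0.     0.    -0.001]
{'vertical_fov': 43.074969868453046, 'cx': 322.44663841869885, 'cy': 230.89320952528067, 'k1': -0.06233574150410322, 'eye': array([-0.0079,  0.8921,  0.6437]), 'attitude': array([ 0.1666, -0.2667,  0.815 , -0.4866])}
```

View pics/w2.png

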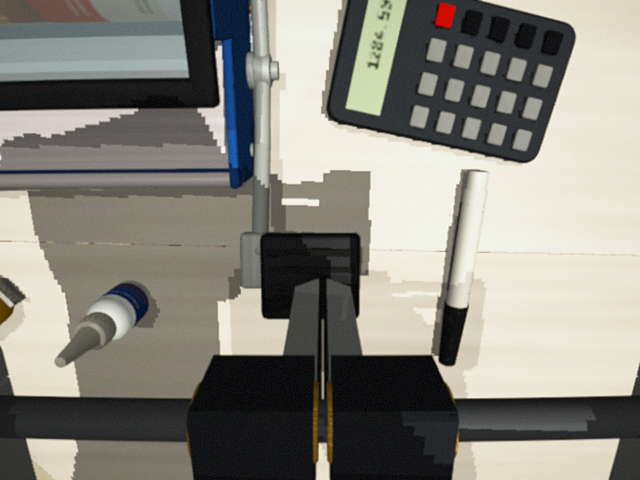

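The wrist view has the paddle at (261–359, 233–319) and the fingertips at (323,280), so they are over the paddle but about 6 mm off in y. I'll shift by that and press.

carry_out(series=[{"offset": [0, -0.013, 0.025], "delta_rot": [0, 0, 0]}, {"offset": [0, -0.013, 0.045], "delta_rot": [0, 0, 0]}, {"offset": [0, -0.013, 0.055], "delta_rot": [0, 0, 0]}, {"offset": [-0.003, -0.013, 0.065], "delta_rot": [0, 0, 0]}, {"offset": [-0.007, -0.013, 0.075], "delta_rot": [0, 0, 0]}, {"offset": [-0.01, -0.013, 0.085], "delta_rot": [0, 0, 0]}, {"offset": [-0.013, -0.013, 0.095], "delta_rot": [0, 0, 0]}])

```text
time_s: 3.25
position: [0.4843, 0.0152, 0.0474]
eef_rot: [-0.0, 1.0, 0.012, -0.0]
ft_force: [-3.8, 0.5, 7.1]
gripper_width: 0.001
grasp_force: 3.8
```

carry_out(series=[{"offset": [-0.002, 0, 0.01], "delta_rot": [0, 0, 0]}, {"offset": [-0.004, 0, 0.02], "delta_rot": [0, 0, 0]}, {"offset": [-0.006, 0, 0.03], "delta_rot": [0, 0, 0]}, {"offset": [-0.008, 0, 0.04], "delta_rot": [0, 0, 0]}, {"offset": [-0.009, 0, 0.044], "delta_rot": [0, 0, 0]}])

```text
time_s: 3.88
position: [0.4809, 0.0151, 0.0299]
eef_rot: [0.0, 1.0, 0.012, -0.0]
ft_force: [-4.0, 1.6, 10.2]
gripper_width: 0.007
grasp_force: 5.3
```

Next I push on to the stop in 1 mm steps and watch the force.

carry_out(series=[{"offset": [0, 0, 0.0025], "delta_rot": [0, 0, 0]}, {"offset": [-0.001, 0, 0.005], "delta_rot": [0, 0, 0]}, {"offset": [-0.001, 0, 0.005], "delta_rot": [0, 0, 0]}])

```text
time_s: 4.25
position: [0.4807, 0.0151, 0.0283]
eef_rot: [0.0, 1.0, 0.012, 0.0]
ft_force: [-5.3, 1.2, 14.8]
gripper_width: 0.006
grasp_force: 7.9
```

carry_out(series=[{"offset": [0, 0, 0.002], "delta_rot": [0, 0, 0]}, {"offset": [0, 0, 0.002], "delta_rot": [0, 0, 0]}, {"offset": [0, 0, 0.002], "delta_rot": [0, 0, 0]}, {"offset": [0, 0, 0.002], "delta_rot": [0, 0, 0]}, {"offset": [0, 0, 0.002], "delta_rot": [0, 0, 0]}, {"offset": [0, 0, 0.002], "delta_rot": [0, 0, 0]}, {"offset": [0, 0, 0.002], "delta_rot": [0, 0, 0]}, {"offset": [0, 0, 0.002], "delta_rot": [0, 0, 0]}, {"offset": [0, 0, 0.002], "delta_rot": [0, 0, 0]}])

```text
time_s: 5.38
position: [0.4808, 0.0151, 0.0279]
eef_rot: [0.0, 1.0, 0.012, 0.0]
ft_force: [-8.2, 0.1, 26.2]
gripper_width: 0.009
grasp_force: 13.8
```

```bash
python3 rel.py "[.490,.015,.08]" scene s3; python3 rel.py "[.490,.015,.08]" top t3 >/dev/null; python3 - <<'E'
import cv2,numpy as np
a=cv2.imread('pics/s3.png')[170:350,160:420];b=cv2.imread('pics/t3.png')[150:330,205:405]
cv2.imwrite('pics/s3t3.png',np.hstack([cv2.resize(a,None,fx=1.7,fy=1.7,interpolation=2),cv2.resize(np.clip(b*1.6,0,255).astype('uint8'),(340,306),interpolation=2)]))
E
```

```text
t 5.375 pos [0.4808 0.0151 0.0279] F [-8.2123  0.1145 26.1885] w 0.008854500163504553 
 [[ 0.9997  0.0249  0.0003]
 [ 0.0249 -0.9997 -0.0002]
 [ 0.0003  0.0002 -1.    ]]
off [ 0.023   0.0009 -0.1302]
rot [ 0.     -0.0001 -0.0008]
{'vertical_fov': 43.074969868453046, 'cx': 322.44663841869885, 'cy': 230.89320952528067, 'k1': -0.06233574150410322, 'eye': array([-0.0079,  0.8921,  0.6437]), 'attitude': array([ 0.1666, -0.2667,  0.815 , -0.4866])}
```

View pics/s3t3.png

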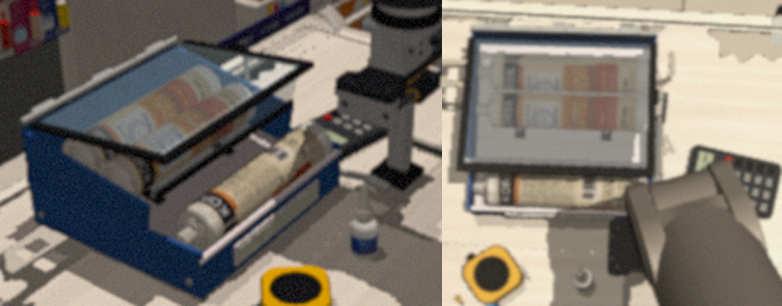

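The cartridge lies in the tray, the lid is raised and the other two are held back. I'll hold a second more and compare pictures to confirm it is still.

carry_out(series=[{"offset": [0, 0, 0], "delta_rot": [0, 0, 0]}, {"offset": [0, 0, 0], "delta_rot": [0, 0, 0]}, {"offset": [0, 0, 0], "delta_rot": [0, 0, 0]}, {"offset": [0, 0, 0], "delta_rot": [0, 0, 0]}, {"offset": [0, 0, 0], "delta_rot": [0, 0, 0]}, {"offset": [0, 0, 0], "delta_rot": [0, 0, 0]}, {"offset": [0, 0, 0], "delta_rot": [0, 0, 0]}, {"offset": [0, 0, 0], "delta_rot": [0, 0, 0]}])

```text
time_s: 6.48
position: [0.4808, 0.0151, 0.0279]
eef_rot: [0.0, 1.0, 0.012, 0.0]
ft_force: [-9.0, 0.8, 26.9]
gripper_width: 0.006
grasp_force: 13.8
```

```bash
python3 rel.py "[.490,.015,.08]" scene s4|head -1; python3 - <<'E'
import cv2,numpy as np
a,b=[cv2.GaussianBlur(cv2.imread(f'pics/{n}.png'),(0,0),1.5)[225:320,230:380].astype(int) for n in('s3','s4')]
d=abs(a-b).max(2);print(d.max(),np.percentile(d,[50,99]))
E
```

```text
t 6.475 pos [0.4808 0.0151 0.0279] F [-9.0212  0.7908 26.9394] w 0.005993086139329642 
4 [1. 2.]
```

carry_out(series=[{"offset": [0.001, 0, -0.005], "delta_rot": [0, 0, 0]}, {"offset": [0.002, 0, -0.01], "delta_rot": [0, 0, 0]}, {"offset": [0.003, 0, -0.015], "delta_rot": [0, 0, 0]}, {"offset": [0.004, 0, -0.02], "delta_rot": [0, 0, 0]}, {"offset": [0.005, 0, -0.025], "delta_rot": [0, 0, 0]}, {"offset": [0.006, 0, -0.03], "delta_rot": [0, 0, 0]}, {"offset": [0.008, 0, -0.035], "delta_rot": [0, 0, 0]}, {"offset": [0.01, 0, -0.04], "delta_rot": [0, 0, 0]}, {"offset": [0.0115, 0, -0.045], "delta_rot": [0, 0, 0]}, {"offset": [0.013, 0, -0.05], "delta_rot": [0, 0, 0]}])

```text
time_s: 7.78
position: [0.4849, 0.0151, 0.047]
eef_rot: [0.0, 1.0, 0.012, -0.001]
ft_force: [-6.2, 1.2, 8.4]
gripper_width: 0.006
grasp_force: 4.3
```

carry_out(series=[{"offset": [0.002, 0, -0.005], "delta_rot": [0, 0, 0]}, {"offset": [0.004, 0, -0.01], "delta_rot": [0, 0, 0]}, {"offset": [0.006, 0, -0.015], "delta_rot": [0, 0, 0]}, {"offset": [0.008, 0, -0.02], "delta_rot": [0, 0, 0]}, {"offset": [0.01, 0, -0.025], "delta_rot": [0, 0, 0]}, {"offset": [0.011, 0, -0.03], "delta_rot": [0, 0, 0]}, {"offset": [0.012, 0, -0.035], "delta_rot": [0, 0, 0]}, {"offset": [0.013, 0, -0.04], "delta_rot": [0, 0, 0]}])

```text
time_s: 8.78
position: [0.4914, 0.0152, 0.0633]
eef_rot: [0.0, 1.0, 0.012, 0.0]
ft_force: [0.8, 0.0, 3.7]
gripper_width: 0.008
grasp_force: 2.4
```

carry_out(series=[{"offset": [0, 0, -0.0025], "delta_rot": [0, 0, 0]}, {"offset": [0, 0, -0.005], "delta_rot": [0, 0, 0]}, {"offset": [0, 0, -0.0075], "delta_rot": [0, 0, 0]}, {"offset": [0, 0, -0.01], "delta_rot": [0, 0, 0]}, {"offset": [0, 0, -0.0125], "delta_rot": [0, 0, 0]}, {"offset": [0, 0, -0.015], "delta_rot": [0, 0, 0]}])

```text
time_s: 9.52
position: [0.4911, 0.0152, 0.0692]
eef_rot: [-0.0, 1.0, 0.012, -0.0]
ft_force: [0.5, 0.1, 1.1]
gripper_width: 0.005
grasp_force: 0.0
```

carry_out(series=[{"offset": [0, 0, -0.005], "delta_rot": [0, 0, 0]}, {"offset": [0, 0, -0.01], "delta_rot": [0, 0, 0]}, {"offset": [0, 0, -0.02], "delta_rot": [0, 0, 0]}, {"offset": [0, 0, -0.08], "delta_rot": [0, 0, 0]}, {"offset": [0, 0, -0.18], "delta_rot": [0, 0, 0]}, {"offset": [0, 0, -0.28], "delta_rot": [0, 0, 0]}, {"offset": [0, 0.12, -0.3], "delta_rot": [0, 0, 0]}, {"offset": [0, 0.25, -0.3], "delta_rot": [0, 0, 0]}, {"offset": [0, 0.38, -0.3], "delta_rot": [0, 0, 0]}, {"offset": [0, 0.38, -0.3], "delta_rot": [0, 0, 0]}])

```text
time_s: 10.78
position: [0.4944, -0.1406, 0.1893]
eef_rot: [0.0, 1.0, 0.01, 0.0]
ft_force: [0.5, 1.0, -0.7]
gripper_width: 0.005
grasp_force: 0.0
```

```bash
python3 rel.py "[.490,.015,.08]" scene s5|head -1; python3 rel.py "[.490,.015,.08]" top t5 >/dev/null; python3 - <<'E'
from h import *
a=cv2.imread('pics/s5.png')[170:350,160:420];b=cv2.imread('pics/t5.png')[150:330,205:405]
cv2.imwrite('pics/s5t5.png',np.hstack([cv2.resize(a,None,fx=1.7,fy=1.7,interpolation=2),cv2.resize(np.clip(b*1.6,0,255).astype('uint8'),(340,306),interpolation=2)]))
A,B=[cloud(pickle.load(open(n,'rb'))) for n in('top.pkl','t5.pkl')]
for n,(v,u) in dict(paddle=(slice(290,304),slice(335,350)),lidfront=(slice(247,252),slice(230,320)),tray=(slice(262,268),slice(235,310))).items(): print(n,np.median(A[v,u,2]),np.median(B[v,u,2]))
E
```

```text
t 10.775 pos [ 0.4944 -0.1406  0.1893] F [ 0.4823  0.9896 -0.7246] w 0.005099490596003387 
paddle 0.06372597903107136 0.06401627424156697
lidfront 0.09722024970330001 0.09721677438426213
tray 0.029755404987321876 0.07884954680360123
```

View pics/s5t5.png

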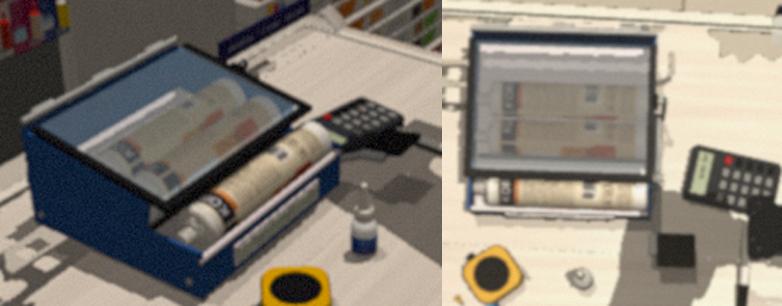

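The lid is shut and the paddle is up. One cartridge is in the tray, two have rolled forward inside, and the bystanders look unmoved.

```bash
python3 -c "from cell import job_done;print(job_done())"
```

```text
the job is handed in; nothing more can be done
None
```

I served one cartridge into the front tray, let the lid down slowly until it was fully shut, moved the arm clear, and handed the job in at about 11 s; the final pictures show the other two cartridges still inside and the items around the dispenser where they were.

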